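# Hold a two-board pile in the sprung laminating press

### The arm

A 6-joint arm with a two-finger parallel gripper is mounted at the origin on a cart in front of the work surface, level with it; the furniture and walls round the work are solid. World frame = base frame: x ahead of the robot, y to its left, z up, the work surface at z = 0. Lengths are in m, angles in rad, forces in N, time in s.
With the tool pointing down it reaches from about 0.25 to 0.725 m from the base axis. Payload 4 kg.
Tool frame: the origin (TCP) lies at the very end of the fingers, on their centre line; the grasp point (between the pads) lies 19 mm behind it; z points along the fingers, y is the line along which they close (so a half turn about z gives the same grasp; the last joint's range is limited). The gripper opens to 85 mm and grips with 20 to 120 N. Pads are 22 mm wide; open, the fingers measure 114 mm over their backs; the gripper's body (76 mm by 85 mm) begins 54 mm behind the grasp point. The pads swing forward as they close: fully open they stand 13 mm farther back than shut.
Start: joints at [0, 0.241, 0.005, 1.335, 0, 1.571], TCP at [0.5, -0, 0.231] pointing down, gripper open.
Joint ranges: [-2.72, 2.72], [-1.05, 1.87], [-1.09, 1.28], [-1.99, 2.15], [-1.42, 1.44], [-3.14, 3.14]. Speed limits (rad/s): [2.79, 2.79, 3.14, 3.14, 3.14, 3.14].

### API

Orientations are given as a rotation vector (axis times angle).
In Python, from station import env, hand, cams, hand_in gives the robot as it stands. The module is installed in compiled form; this text tells all that it offers. Calls block until the motion is done:
- env.move_pose(position, orientation): joint-space move of the TCP to a pose.
- env.movel(position, frame=None, max_speed=0.15): straight line of the TCP; frame=None keeps the orientation; max_speed is the mean speed in m/s.
- env.movej(angles): joint-space move.
- hand.release() and hand.grab(newtons=None): open the fingers fully, or close them until they stop; newtons is the grip in N (None keeps the last).
- env.sleep(seconds).
- env.ik(position, orientation): joint angles nearest the present ones, or None.
- cams.camera(name): name is "scene" or "side" or "wrist"; returns a dict with "pixels" (420x560x3 uint8, blue, green, red), "range_z" (420x560 float32, m along the optical axis (not along the pixel's ray), 0 where there is no reading), "mtx" (3x3 intrinsics, pixels), "D" ([k1, k2, p1, p2, k3] as OpenCV has them; the pictures are not rectified), "world_from_camera" (4x4, takes a point from camera to world coordinates); the wrist camera has in their place "mount" (4x4, takes a point from camera to tool coordinates, whose origin is the TCP and whose axes are the flange's). Camera axes: x right, y up, looking along -z (the intrinsics and any distortion apply to the point x, -y, -z); pixel columns grow to the right and rows downward; lengths in m; the calibration is good to about 2 mm. A picture is of the moment at which its call begins: read the wrist's pose just before it.
A pose or a line that the arm cannot do raises env.Unreachable and nothing moves.
- hand_in(): hands the job in; it is judged then, once.
Trained networks look in a picture, given as the dict that the camera call returned (one of the last four; its "shot" number tells which), for a name from the list of things; names that differ only in an ending like _2 or _b are one class to them, and where a whole thing is asked for, a point or a joint stands for the part that bears it (a point fixed in the world has none). Each returns a list of dicts, best first, with "confidence" (0 to 1); they miss things now and then, are a little off and sometimes report something else, mostly with a low value. They report only what shows in the picture. A call takes as long as a camera call.
- cams.look_for(picture, name): "extent" ([left, top, right, bottom] as shares, 0 to 1, of the picture: columns of its width, rows of its height, round what is visible of it).
- cams.masks_of(picture, name): "region" (420x560 bool, what is visible of it) and "extent" ([left, top, right, bottom] as shares, 0 to 1, of the picture: columns of its width, rows of its height, round what is visible of it).
- cams.mark_of(picture, name): "centre" ([row, column] as shares, 0 to 1, of the picture: columns of its width, rows of its height: a listed point, or the origin of a listed thing).
Readings, each from a call of its own:
- env.read_time_s(): time.
- env.read_joints(): joint angles.
- env.read_qvel(): joint speeds.
- env.read_joint_efforts(): joint torques, N m.
- env.read_tcp_pos(): TCP position.
- env.read_ee_rot(): TCP orientation.
- env.read_ft_force(): force on the tool from outside, world axes, zero at the start.
- env.read_ft_torque(): the same for the moment, N m.
- env.read_gripper_width(): opening from 0.0 (shut) to 1.0 (fully open).
- env.read_gripper_force(): force on a finger pad.
Only numpy, scipy, OpenCV 4.12 (cv2) and the standard library are available. Lean on these libraries where they do the work, as an engineer would, in place of code of your own. Each camera call takes 0.05 s, during which the arm holds its last target. There are 200 camera calls.

### The job

Lay the two equal flat boards one on top of the other, lengthwise and centred on the plywood bed of the little press, edges flush, and let go of them. Then bring the sprung handle down until the lever is level, so that the pad squeezes the pile, and keep it there: hold it level for at least two seconds and finish still holding it down, since it springs up if released. Leave the thicker block and the other things on the bench where they are.

Things in the scene. Friction and masses are not known exactly. Their poses are not given: they have to be found in the camera images.
- press: laminating press fixed to the bench. Origin under its bed's centre at bench height; x points from the handle end to the pivot end. Steel base plate x -95..205, y -60..60, 12 mm thick; on it the plywood bed 140 (x) x 70 (y) mm, top 18 mm above the bench, no fence. Two uprights at x 117..163 mm, 123 mm high, carry the pivot
- bed (a point): centre of the bed's top face, 18 mm above the bench; axes as the press: boards lie with their long side along its x
- pivot (a point): lever pivot axis (along the press's y), at x 140, z 100 mm in the press frame. The lever is a grey bar 18 mm wide; its spring lifts it with 0.3 N m at joint 0, plus 0.6 N m a rad; no latch. Holding it level over the full pile takes about 11 N down at the handle
- lever (a joint): lever angle: 0 = sprung up (start), 90 degrees above level: the arm stands upright; grows as the handle comes towards the press's -x and down; 1.57 rad = level; stop at 1.72. At angle q the handle bar's centre lies 230*cos(1.57-q) mm from the pivot towards the press's -x and 230*sin(1.57-q) mm above it
- handle: T-handle at the lever's end: round wooden bar, diameter 18 mm, 130 mm long along the press's y (65 mm each side of the lever; 54 mm bare each side). Origin at its centre; it rolls freely about the bar (its y). May be gripped or pushed on either side of the lever
- pad: sprung pad under the lever, 140 mm from the pivot (over the bed's centre when level): rubber disc 36 mm across. Origin on the lever's axis line; face 48 mm from it when relaxed, slides in up to 24 mm (3.2 N preload, 0.8 N a mm). Over both boards it touches about 0.07 rad before level and is pushed in 10 mm at level (about 11 N)
- board_1: plain softwood board 50 x 120 x 22 mm (x, y, z); origin: centre of its underside; long axis = its y; about 70 g. Lies flat on the bench to the right of the press
- board_2: second board, identical to board_1 (either may be the lower one)
- thick_block: distractor: softwood block 45 x 110 x 30 mm lying among the boards; thicker and narrower than they are. Origin: centre of its underside. Not part of the job: leave it in place
- pencil: flat carpenter's pencil 177 x 14 x 9 mm lying near the front edge, long axis = its x; bystander
- paint_brush: paint brush 192 x 40 x 12 mm lying near the front left edge, long axis = its x; bystander

How it is judged:
By the outcome, as a careful person would: the job done as asked, in the order asked, and still so for the second after the job is handed in, while the arm keeps its last pose, push and grip.
It also fails if it takes over 72 s, if anything falls off the work surface, if the arm or the gripper's body presses on something with over 40 N, if the wrist force passes 120 N, or if a joint passes its speed limit or range.

## Working session

There is one attempt and no reset: what is moved stays moved. The work goes in short steps, each a Python script; the robot and the scene stay as the last script left them, time stands still between calls to the robot, and variables do not carry over. Pictures are saved under pics/ and viewed, at most 10 in all, crops included, and the job is handed in when it is done.

```bash
mkdir -p pics
cat > h.py <<'E'
import numpy as np, cv2
from scipy.spatial.transform import Rotation as R
from station import env, hand, cams, hand_in
def T_of(p):
    if 'world_from_camera' in p: return np.array(p['world_from_camera'])
    T=np.eye(4); T[:3,:3]=R.from_rotvec(p['rot']).as_matrix(); T[:3,3]=p['pos']; return T@np.array(p['mount'])
def shot(n):
    pos,rot=np.array(env.read_tcp_pos()),np.array(env.read_ee_rot())
    p=cams.camera(n)
    if n=='wrist': p['pos'],p['rot']=pos,rot
    return p
def cloud(p,mask):
    v,u=np.nonzero(mask&(p['range_z']>0)); z=p['range_z'][v,u]
    xy=cv2.undistortPoints(np.stack([u,v],1).astype(float)[:,None],np.array(p['mtx']),np.array(p['D']))[:,0]
    c=np.stack([xy[:,0]*z,-xy[:,1]*z,-z,np.ones_like(z)],1)
    return (c@T_of(p).T)[:,:3]
def top_rect(P):
    zt=np.percentile(P[:,2],90); Q=P[abs(P[:,2]-zt)<.006]
    r=cv2.minAreaRect((Q[:,:2]*1000).astype(np.float32))
    (cx,cy),(w,h),a=r
    if w<h: w,h,a=h,w,a+90
    return np.array([cx/1000,cy/1000]),w,h,(a+90)%180-90,np.median(Q[:,2])
E
cat > a.py <<'E'
from h import *
for n in ['scene','side']:
    p=shot(n); cv2.imwrite(f'pics/{n}0.png',p['pixels'])
    for k in ['board_1','thick_block','press','handle','pencil','paint_brush','pad']:
        for d in cams.masks_of(p,k):
            if d['confidence']<.3: continue
            P=cloud(p,d['region'])
            if len(P)<20: continue
            c,w,h,a,z=top_rect(P); print(n,k,round(d['confidence'],2),np.round(d['extent'],2),c.round(4),round(w),round(h),round(a,1),z.round(4),len(P))
    for k in ['bed','pivot','handle']: print(n,k,[(round(d['confidence'],2),np.round(d['centre'],3)) for d in cams.mark_of(p,k)[:2]])
print(env.read_time_s(), env.read_ee_rot())
E
python3 a.py
```

```text
scene board_1 0.93 [0.59 0.59 0.68 0.67] [ 0.6405 -0.2559] 122 55 82.5 0.0219 853
scene board_1 0.83 [0.56 0.64 0.65 0.74] [ 0.5277 -0.263 ] 122 54 82.6 0.0218 1097
scene board_1 0.5 [0.38 0.28 0.57 0.68] [ 0.649  -0.0471] 24 13 -39.8 0.2723 4903
scene thick_block 0.83 [0.48 0.71 0.58 0.8 ] [ 0.3961 -0.2442] 109 50 -82.4 0.0294 1193
scene thick_block 0.7 [0.48 0.28 0.56 0.5 ] [ 0.651  -0.0431] 131 20 81.3 0.3371 1345
scene thick_block 0.42 [0.37 0.28 0.57 0.68] [ 0.6481 -0.0457] 25 16 -48.0 0.2766 4949
scene press 0.96 [0.38 0.28 0.57 0.68] [ 0.6491 -0.0469] 24 13 -41.1 0.2743 4916
scene handle 0.57 [0.49 0.28 0.56 0.33] [ 0.6508 -0.0439] 129 20 83.1 0.3379 320
scene pencil 0.68 [0.41 0.69 0.5  0.79] [ 0.3686 -0.1354] 164 14 78.0 0.0076 327
scene paint_brush 0.75 [0.31 0.6  0.38 0.71] [0.3703 0.0595] 193 38 69.4 0.0108 555
scene paint_brush 0.34 [0.38 0.28 0.58 0.68] [ 0.6481 -0.0457] 25 16 -48.0 0.2764 5161
scene pad 0.71 [0.41 0.68 0.5  0.79] [ 0.3691 -0.135 ] 169 15 78.1 0.0076 363
scene pad 0.54 [0.49 0.38 0.51 0.42] [ 0.6102 -0.0401] 25 20 -45.3 0.2523 127
scene bed [(0.82, arra
[... 613 characters left out ...]
6 0.3  0.59 0.38] [ 0.6538 -0.0455] 132 19 79.7 0.3355 268
side pencil 0.87 [0.39 0.62 0.4  0.74] [ 0.3691 -0.1356] 170 14 78.8 0.0065 327
side pencil 0.49 [0.35 0.52 0.39 0.62] [0.3731 0.0568] 187 39 72.8 0.008 405
side paint_brush 0.73 [0.35 0.52 0.38 0.62] [0.3706 0.0583] 188 40 69.5 0.008 405
side paint_brush 0.55 [0.53 0.3  0.59 0.52] [ 0.6531 -0.0472] 129 19 79.0 0.3352 1098
side pad 0.61 [0.54 0.4  0.56 0.43] [ 0.6171 -0.0434] 23 22 86.8 0.2504 122
side bed [(0.82, array([0.579, 0.471])), (0.42, array([0.744, 0.527]))]
side pivot [(0.97, array([0.522, 0.561])), (0.61, array([0.577, 0.368]))]
side handle [(0.55, array([0.336, 0.572]))]
1.1 [2.22145280e+00 2.22134853e+00 7.94597846e-05]
```

```bash
cat > b.py <<'E'
from h import *
p=shot('wrist'); cv2.imwrite('pics/w0.png',p['pixels'])
P=cloud(p,np.ones((420,560),bool)); 
n=(abs(P[:,0]-.52)<.2)&(abs(P[:,1]+.03)<.2)
print(np.histogram(P[n,2],np.arange(-.005,.03,.002)))
for n_,p in [('w',p),('s',shot('scene'))]:
    P=cloud(p,np.ones((420,560),bool))
    Q=P[(abs(P[:,2]-.018)<.0028)&(abs(P[:,0]-.51)<.12)&(abs(P[:,1]+.02)<.08)]
    if len(Q): print(n_,top_rect(Q),len(Q))
    Q=P[(abs(P[:,2]-.012)<.0025)&(abs(P[:,0]-.56)<.2)&(abs(P[:,1]+.02)<.12)]
    if len(Q): print(n_,top_rect(Q),len(Q))
print(np.array(cams.camera('wrist')['mount']).round(3))
E
python3 b.py; python3 -c "
import cv2,numpy as np
a=cv2.imread('pics/scene0.png')[100:360,150:420];b=cv2.imread('pics/w0.png')
a=cv2.resize(a,None,fx=1.5,fy=1.5);b=cv2.resize(b,(390,293));h=max(a.shape[0],293)
o=np.zeros((h,a.shape[1]+390,3),np.uint8);o[:a.shape[0],:a.shape[1]]=a;o[:293,a.shape[1]:]=b;cv2.imwrite('pics/v0.png',o);print(o.shape)"
```

```text
(array([   22,  7456, 34880,  2193,   215,   327,   941,  4683, 10699,
         910,  1463,  5785,   932,  2296,   153,    88,   161]), array([-0.005, -0.003, -0.001,  0.001,  0.003,  0.005,  0.007,  0.009,
        0.011,  0.013,  0.015,  0.017,  0.019,  0.021,  0.023,  0.025,
        0.027,  0.029]))
w (array([ 0.52848712, -0.01251305]), 211.3922119140625, 104.80728912353516, -5.226341247558594, np.float64(0.01770459046273104)) 7291
w (array([ 5.43178833e-01, -4.99824524e-04]), 365.6116027832031, 207.54188537597656, 1.1125526428222656, np.float64(0.01161399694317658)) 13244
s (array([ 0.52942346, -0.02020552]), 211.78097534179688, 107.64524841308594, -8.597274780273438, np.float64(0.018128455750527017)) 985
s (array([ 0.53739441, -0.01054457]), 351.6141052246094, 234.3678741455078, 2.3827013969421387, np.float64(0.012038671095051245)) 1610
[[-0.001  0.956  0.292  0.075]
 [ 1.     0.     0.001  0.   ]
 [ 0.001  0.292 -0.956 -0.142]
 [ 0.     0.     0.     1.   ]]
(390, 795, 3)
```

View pics/v0.png

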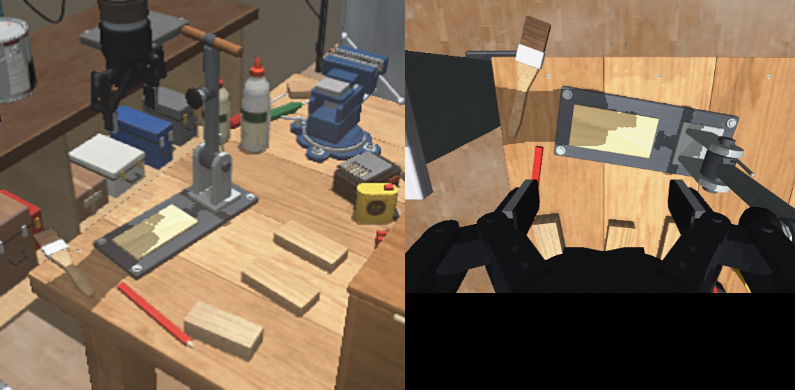

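The picture shows the press with its lever upright. In the wrist view the bed is at about (615,130) and the dark base plate runs from (557,90) to (735,180). The two thin boards lie on the right, with the thick block at the front right. Next I segment the bed and plate by height.

```bash
cat > c.py <<'E'
from h import *
p=shot('wrist'); M=p['range_z']>0
P=np.zeros((420,560,3)); P[M]=cloud(p,np.ones((420,560),bool))
def comp(m):
    m=cv2.morphologyEx(m.astype(np.uint8),cv2.MORPH_OPEN,np.ones((5,5)))
    n,l,s,_=cv2.connectedComponentsWithStats(m); i=1+np.argmax(s[1:,4]); return l==i,s[i]
roi=M&(P[...,1]>-.15)
b,s=comp(roi&(abs(P[...,2]-.018)<.003)); print('bed',s,[np.round(x,4) for x in top_rect(P[b])])
b2,s=comp(roi&(P[...,2]>.008)&(P[...,2]<.022)); print('plate',s,[np.round(x,4) for x in top_rect(P[b2])], )
q=(P[b2][:,:2]*1000).astype(np.float32); print(cv2.minAreaRect(q))
print([(d['confidence'],d['centre'],cloud(p,cv2.circle(np.zeros((420,560),np.uint8),(int(d['centre'][1]*560),int(d['centre'][0]*420)),2,1,-1)>0).mean(0)) for d in cams.mark_of(p,'bed')])
th=np.radians(-8.)
for x,y,z,deg in [(.6515,-.0435,.31,-8),(.6405,-.256,.003,-8),(.424,-.009,.08,-8)]:
    for k in (deg,deg+180,):
        a=np.radians(k); ty=np.array([np.cos(a),np.sin(a),0]); tz=np.array([0,0,-1.]); Rm=np.stack([np.cross(ty,tz),ty,tz],1)
        j=env.ik([x,y,z],R.from_matrix(Rm).as_rotvec()); print(z,k,None if j is None else np.round(j,2))
E
python3 c.py
```

```text
bed [ 235  150  128   76 6998] [array([ 0.5151, -0.0179]), np.float64(139.7199), np.float64(70.5608), np.float64(-9.9421), np.float64(0.0177)]
plate [  214   123   264   129 19565] [array([ 0.5686, -0.0265]), np.float64(294.4947), np.float64(116.9139), np.float64(-9.5126), np.float64(0.0174)]
((569.3310546875, -27.292953491210938), (120.446044921875, 300.0184631347656), 80.26878356933594)
[(0.75, [0.4538, 0.5259], array([ 0.51065446, -0.01914267,  0.01756463]))]
0.31 -8 [-0.07  0.57  0.7   1.7   0.    1.64]
0.31 172 [-0.07  0.57  0.7   1.7   0.   -1.5 ]
0.003 -8 [-0.38  0.77  0.26  1.06  0.    1.33]
0.003 172 [-0.38  0.77  0.26  1.06  0.   -1.81]
0.08 -8 [-0.02  0.23 -0.44  0.9   0.    1.69]
0.08 172 [-0.02  0.23 -0.44  0.9   0.   -1.45]
```

```bash
cat >> h.py <<'E'
BED=np.array([.5151,-.0180]); YAW=-9.75
def rv(deg):
    a=np.radians(deg); ty=np.array([np.cos(a),np.sin(a),0]); tz=np.array([0,0,-1.])
    return R.from_matrix(np.stack([np.cross(ty,tz),ty,tz],1)).as_rotvec()
def press(x,y=0):
    a=np.radians(YAW); return BED+[x*np.cos(a)-y*np.sin(a),x*np.sin(a)+y*np.cos(a)]
E
cat > d.py <<'E'
from h import *
env.move_pose([.48,-.25,.23],rv(-7.5)); env.move_pose([.585,-.33,.2],rv(-7.5)); env.sleep(.3)
p=shot('wrist'); cv2.imwrite('pics/w1.png',p['pixels'])
for k in ['board_1','thick_block']:
  for d in cams.masks_of(p,k):
    P=cloud(p,d['region'])
    if len(P)>50: print(k,round(d['confidence'],2),np.round(d['extent'],2),[np.round(x,4) for x in top_rect(P)],len(P))
print(env.read_time_s())
E
python3 d.py
```

```text
board_1 0.75 [0.34 0.14 0.44 0.43] [array([ 0.5284, -0.2617]), np.float64(119.116), np.float64(50.4909), np.float64(82.52), np.float64(0.0217)] 6385
board_1 0.62 [0.54 0.07 0.64 0.38] [array([ 0.6409, -0.2548]), np.float64(119.6606), np.float64(50.1329), np.float64(83.7168), np.float64(0.0216)] 6905
thick_block 0.64 [0.06 0.13 0.24 0.43] [array([ 0.3968, -0.2433]), np.float64(108.6988), np.float64(46.7433), np.float64(-83.431), np.float64(0.0298)] 6996
3.3833
```

View pics/w1.png

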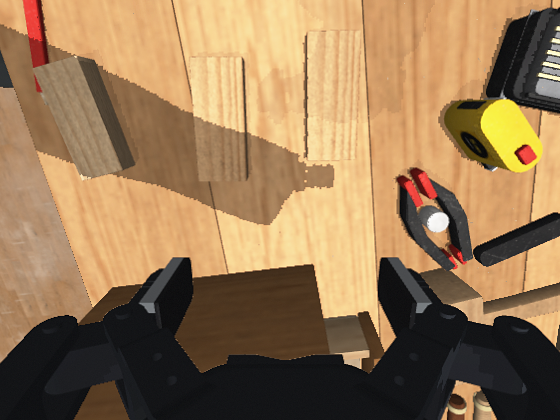

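The picture shows both thin boards, at pixels (218,118) and (333,95), and the thick block at (85,118). A dark cabinet top at about (230,310) lies near my approach, so I'll check how close it is before picking.

```bash
cat > e.py <<'E'
from h import *
p=shot('wrist'); m=np.zeros((420,560),bool); m[265:345,200:370]=1
P=cloud(p,m&(p['range_z']>.16)); print('cabinet',np.percentile(P,[1,50,99],axis=0).round(3).tolist())
E
python3 e.py
cat > pick.py <<'E'
from h import *
def pick(c,yaw):
    env.move_pose([*c,.12],rv(yaw)); env.movel([*c,.0005],max_speed=.12)
    hand.grab(40); print('w',env.read_gripper_width(),'F',env.read_gripper_force(),'ft',np.round(env.read_ft_force(),1),env.read_tcp_pos())
    env.movel([*c,.13],max_speed=.2); print('after lift w',env.read_gripper_width(),env.read_gripper_force())
def place(c,z):
    env.move_pose([.48,-.15,.16],rv(YAW+90)); env.move_pose([*c,.13],rv(YAW+90))
    env.movel([*c,z+.004],max_speed=.12); env.movel([*c,z+.0005],max_speed=.03)
    print('ft',np.round(env.read_ft_force(),1),env.read_tcp_pos())
    hand.release(); env.movel([*c,.15],max_speed=.2)
def look(name):
    c=press(-.03); env.move_pose([*c,.2],rv(YAW+90)); env.sleep(.2)
    p=shot('wrist'); cv2.imwrite(f'pics/{name}.png',p['pixels'])
    for d in cams.masks_of(p,'board_1'):
        P=cloud(p,d['region']); print(round(d['confidence'],2),np.round(d['extent'],2),[np.round(x,4) for x in top_rect(P)])
    print(BED,env.read_time_s())
E
```

```text
cabinet [[0.475, -0.514, -0.001], [0.571, -0.439, 0.066], [0.667, -0.432, 0.131]]
```

Run:
```python
from pick import *
pick([.5284,-.2617],-7.2)
place(BED,.018)
look('w2')
```

```text
w 0.5727658882082312 F 43.236703276634216 ft [-0.1  0.3  3.4] [ 0.52904982 -0.26198345  0.0014005 ]
after lift w 0.5718183171822908 42.77142405509949
ft [ 2.3 -0.6  2.1] [ 0.51626581 -0.01804459  0.01936909]
0.65 [0.12 0.74 0.19 0.77] [array([ 0.6144, -0.2735]), np.float64(33.8512), np.float64(2.1997), np.float64(84.284), np.float64(0.0186)]
0.6 [0.46 0.38 0.55 0.64] [array([ 0.5169, -0.0178]), np.float64(119.2089), np.float64(49.9831), np.float64(-9.8622), np.float64(0.0397)]
[ 0.5151 -0.018 ] 11.4417
```

View pics/w2.png

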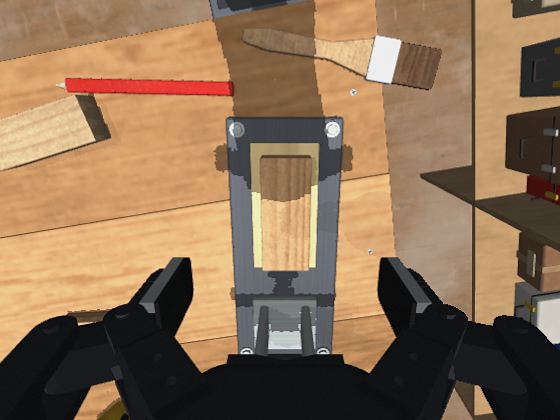

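The first board lies centred on the bed (pixels 260–312 × 155–270), within about 2 mm and aligned. Now the second.

Run:
```python
from pick import *
env.move_pose([.48,-.2,.2],rv(YAW+45))
pick([.6409,-.2548],-6.6)
place(BED,.040)
look('w3')
```

```text
w 0.5722687705047826 F 43.47888708114624 ft [-0.6  0.3  3. ] [ 0.64151882 -0.25500708  0.00139845]
after lift w 0.5731330125877235 43.05185616016388
ft [ 1.3 -0.8  2.9] [ 0.51613677 -0.01806293  0.04135556]
0.8 [0.45 0.38 0.56 0.66] [array([ 0.5167, -0.0177]), np.float64(120.1828), np.float64(50.0637), np.float64(-9.2782), np.float64(0.0616)]
[ 0.5151 -0.018 ] 20.2167
```

View pics/w3.png

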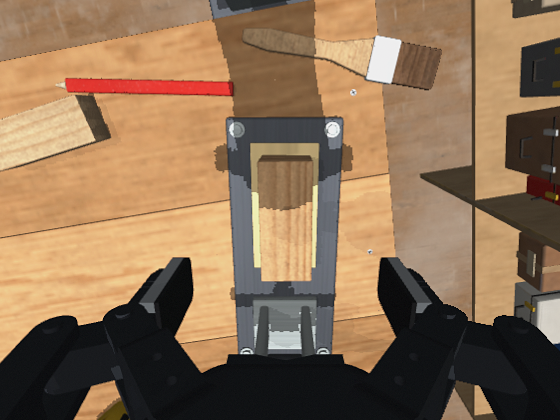

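The second board sits flush on the first (0.2 mm apart, top at 62 mm). Now the handle.

```bash
cat > lever.py <<'E'
from h import *
Y=.038; RV=rv(YAW)
def hpos(e,dz=0):  # e = elevation above level
    return np.array([*press(.14-.23*np.cos(e),Y),.1+.23*np.sin(e)-.019+dz])
E
python3 - <<'E'
from lever import *
up=hpos(np.pi/2)
for z in (.36,.4,.45): print(z,env.ik([*up[:2],z],RV) is not None)
env.move_pose([*press(-.03,.02),.3],rv(YAW+40))
env.move_pose([*press(-.0,Y),.385],RV)
env.movel([*up[:2],.385],max_speed=.2); env.movel(up+[0,0,.03],max_speed=.15); env.sleep(.2)
p=shot('wrist'); cv2.imwrite('pics/w4.png',p['pixels'])
for n in ('wrist','scene'):
  q=p if n=='wrist' else shot(n)
  for d in cams.masks_of(q,'handle')[:2]:
    P=cloud(q,d['region']); 
    if len(P)>20: print(n,round(d['confidence'],2),[np.round(x,4) for x in top_rect(P)])
print(up,env.read_tcp_pos(),env.read_ft_force(),env.read_time_s())
E
```

```text
0.36 True
0.4 True
0.45 False
wrist 0.65 [array([ 0.6569, -0.0233]), np.float64(93.4618), np.float64(19.33), np.float64(79.8681), np.float64(0.3377)]
wrist 0.65 [array([0.5357, 0.002 ]), np.float64(112.5471), np.float64(38.6635), np.float64(-31.8566), np.float64(0.0385)]
scene 0.52 [array([ 0.6489, -0.043 ]), np.float64(130.2681), np.float64(19.9266), np.float64(79.4481), np.float64(0.3378)]
[ 0.65951313 -0.0042578   0.311     ] [ 0.65975885 -0.00425365  0.34147512] [-0.07498442  0.24222564 -0.02034927] 23.5333
```

View pics/w4.png

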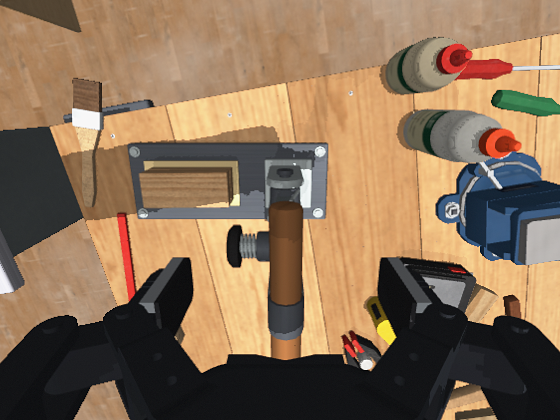

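The bar (pixels about 270–302, rows 200–300) is centred between the fingers, on the bare side of the collar. I'll go down, grip it and follow the arc.

Run:
```python
from lever import *
env.movel(hpos(np.pi/2),max_speed=.1); hand.grab(60); env.sleep(.2)
print(env.read_gripper_width(),env.read_gripper_force(),np.round(env.read_ft_force(),1),np.round(env.read_tcp_pos(),4))
for e in np.radians(np.linspace(90,12,12))[1:]:
    env.movel(hpos(e),max_speed=.12); f=np.array(env.read_ft_force())
    print(round(np.degrees(e)),f.round(1),(np.array(env.read_tcp_pos())-hpos(e)).round(4))
    if np.linalg.norm(f)>35: print('STOP');break
p=shot('scene'); cv2.imwrite('pics/s5.png',p['pixels'][120:360,130:400])
print(env.read_gripper_width(),env.read_time_s())
```

```text
0.19248510010747436 58.5393351316452 [ 1.2 -0.4  2. ] [ 0.6598 -0.0043  0.3114]
83 [0.8 0.5 2.2] [-0.      0.      0.0003]
76 [0.9 0.2 2.9] [ 0.0006 -0.0001  0.0004]
69 [-0.2 -0.3  3.5] [ 0.0007 -0.0001  0.0004]
62 [-0.8  0.   4.5] [ 0.0007 -0.0001  0.0004]
55 [-0.3 -0.8  4.4] [ 0.0007 -0.0001  0.0004]
47 [-1.8 -1.2  4.5] [ 0.0007 -0.0002  0.0004]
40 [-2.2 -0.1  4.1] [ 0.0008 -0.0001  0.0005]
33 [-1.  -0.2  4.5] [ 0.0008 -0.0002  0.0006]
26 [-0.4 -0.7  3.9] [ 0.0008 -0.0001  0.0007]
19 [-0.2 -1.4  3.8] [ 0.0007 -0.0001  0.0007]
12 [-0.4 -2.   3.3] [ 0.0007 -0.0001  0.0008]
0.19273820343434367 29.0917
```

View pics/s5.png

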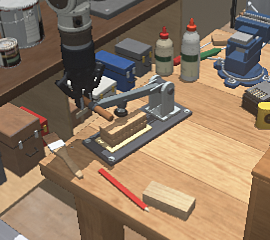

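The lever is nearly down, with the pad above the pile. I'll finish to level and check the angle with depth.

Run:
```python
from lever import *
for e in np.radians([6,3,0]):
    env.movel(hpos(e),max_speed=.06); print(np.round(env.read_ft_force(),1),(np.array(env.read_tcp_pos())-hpos(e)).round(4))
env.movel(hpos(0,-.001),max_speed=.03); env.sleep(.5)
print(np.round(env.read_ft_force(),1),np.round(env.read_tcp_pos(),4),env.read_gripper_width(),env.read_time_s())
for n in ('scene','side','wrist'):
  q=shot(n)
  if n=='wrist': cv2.imwrite('pics/w6.png',q['pixels'])
  for k in ('handle','board_1','lever'):
   for d in cams.masks_of(q,k)[:2]:
    P=cloud(q,d['region']); 
    if len(P)>20: print(n,k,round(d['confidence'],2),np.round(d['extent'],2),[np.round(x,4) for x in top_rect(P)])
  # lever top profile along press x from depth
  P=cloud(q,np.ones((420,560),bool)); a=np.radians(YAW); D=P[:,:2]-BED; X=D@[np.cos(a),np.sin(a)]; Yp=D@[-np.sin(a),np.cos(a)]
  m=(abs(Yp)<.008)&(P[:,2]>.07)&(P[:,2]<.15)&(X>-.08)&(X<.11)
  for x0 in np.arange(-.08,.11,.03):
    s=m&(X>=x0)&(X<x0+.03)
    if s.sum()>5: print(n,'lever',x0.round(2),np.percentile(P[s,2],[50,90]).round(4),s.sum())
```

```text
[ 2.  -2.1  3.8] [ 0.0006 -0.0001  0.0004]
[ 0.7 -2.5  6.3] [ 0.0006 -0.0001  0.0007]
[-0.1 -2.5 10.4] [ 0.0006 -0.0001  0.0011]
[-0.2 -1.5 11.7] [0.4335 0.0346 0.0815] 0.19019824729169282 31.0917
scene handle 0.58 [0.39 0.55 0.43 0.62] [array([ 0.423 , -0.0138]), np.float64(108.4393), np.float64(17.5977), np.float64(79.1619), np.float64(0.1078)]
scene board_1 0.68 [0.41 0.54 0.49 0.62] [array([ 0.5209, -0.0209]), np.float64(114.1392), np.float64(49.5276), np.float64(-9.9758), np.float64(0.0625)]
scene board_1 0.67 [0.42 0.58 0.49 0.63] [array([ 0.5042, -0.037 ]), np.float64(120.9835), np.float64(39.6233), np.float64(-28.5876), np.float64(0.0352)]
scene lever 0.74 [0.38 0.48 0.53 0.62] [array([ 0.5324, -0.0454]), np.float64(244.5177), np.float64(96.7927), np.float64(-14.0024), np.float64(0.1108)]
scene lever -0.08 [0.1106 0.1129] 64
scene lever -0.05 [0.1105 0.1128] 67
scene lever -0.02 [0.1084 0.1126] 93
scene lever 0.01 [0.1102 0.1125] 68
scene lever 0.04 [0.1107 0.113 ] 56
scene lever 0.07 [0.1108 0.113 ] 56
scene lever 0.1 [0.1108 0.1127] 16
side handle 0.5 [0.4  0.5  0.42 0.58] 
[... 893 characters left out ...]
, np.float64(18.8659), np.float64(79.075), np.float64(0.1079)]
wrist board_1 0.93 [0.59 0.57 0.92 0.61] [array([0.5209, 0.0075]), np.float64(118.7761), np.float64(6.2461), np.float64(-7.2064), np.float64(0.0365)]
wrist board_1 0.71 [0.59 0.59 0.98 0.77] [array([ 0.5177, -0.0121]), np.float64(120.689), np.float64(42.3912), np.float64(-9.8547), np.float64(0.0617)]
wrist lever 0.71 [0.47 0.53 1.   0.92] [array([0.4872, 0.0084]), np.float64(144.8754), np.float64(63.1161), np.float64(-22.1113), np.float64(0.1083)]
wrist lever -0.08 [0.1063 0.109 ] 11
wrist lever -0.05 [0.1108 0.1116] 103
wrist lever -0.02 [0.0735 0.1107] 277
wrist lever 0.01 [0.1107 0.1114] 1250
wrist lever 0.04 [0.0936 0.0968] 9
```

View pics/w6.png

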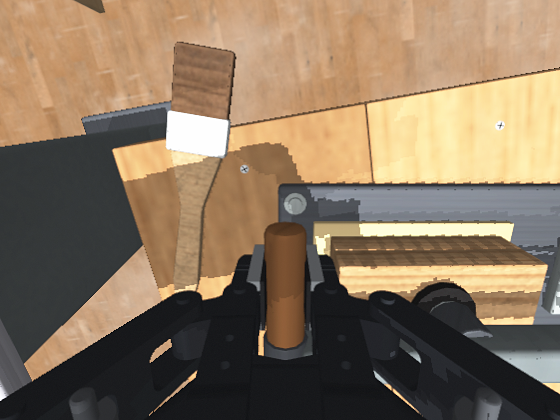

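The lever's top is flat to within 1 mm along its length, the force is 11.7 N as expected, and the boards are still flush. I'll hold, then hand in.

Run:
```python
from lever import *
env.sleep(3.5); print(np.round(env.read_ft_force(),1),np.round(env.read_tcp_pos(),4),env.read_time_s()); print(hand_in())
```

```text
[-0.3 -3.7 11.7] [0.4335 0.0346 0.0815] 35.1917
the job is handed in; nothing more can be done
None
```

The job is handed in: both boards are stacked flush (0.2 mm apart) and within about 2 mm of the bed's centre, and the lever was held level at about 11.7 N for over 3.5 s and is still held down, at 35 s on the clock.

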